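Release and charge the hand pump

TASK

Charge the blue hand pump on the bench. With the fingertips, push the orange-knobbed transport lock aside, counterclockwise seen from above, well clear of the black plunger head; then press the spring plunger right down and let it come right up again, stroke after stroke, until the red indicator pin stands fully out and all of the green band at its foot shows. Grip nothing, keep off the pin, leave everything else on the bench where it stands, and finish with the plunger up, the lock aside and the robot clear of everything.

Things in the scene. Friction and masses are not known exactly. Their poses are not given: they have to be found in the camera images.
- pump: blue hand charging pump bolted to the bench on a dark 110 (x) x 215 (y) mm base plate; never moves. Origin on the bench under the plunger's axis, z up; indicator tower on its +y side, lock on its -y side. Blue block 66x66 mm up to z = 72 mm, steel gland 48 mm across up to 100 mm.
- plunger_top (a point): centre of the flat top of the black round plunger head, 32 mm across, 18 mm thick, on the pump's axis; 145 mm above the bench when up, 125 mm when fully pressed. Moves with the plunger.
- plunger (a joint): travel of the plunger in m, straight down: 0 up, 0.020 fully pressed on a hard stop. Return spring 4 N at the top, 12 N at the bottom, and up to 2 N more while it lifts the pin; it comes up by itself in under 0.5 s when let go.
- pin_top (a point): centre of the top of the red indicator pin, 12 mm in diameter, upright, 85 mm from the plunger's axis along the pump's +y, in an aluminium tower 36 mm across whose mouth is 85 mm above the bench. The top stands 88 mm above the bench with the pin in, about 130 mm fully out. Not to be touched.
- pin (a joint): how far the pin is out in m: 0 in, about 0.042 fully out (stays there); green band (6 mm) shows whole from 0.037. Starts at 0 to 0.015. A ratchet steps it out as the plunger goes down: a full stroke (to the stop and right up) adds about 10 mm, the first 2 to 14; presses under 15 mm or strokes not let right up may add nothing. Holds while the plunger returns.
- lock_knob (a point): centre of the orange ball, 22 mm across, on a 14 mm post that stands on the outer end of the lock's flat arm; 151 mm above the bench, 60 mm from lock_pivot. The arm is 14 mm wide, between 112 and 124 mm above the bench. Swings with the lock.
- lock_pivot (a point): point on the upright hinge axis of the lock, 60 mm from the plunger's axis along the pump's -y, 127 mm above the bench (fixed). The hub round it is 26 mm across.
- lock (a joint): lock angle in rad, counterclockwise from above: 0 = inner half of the arm under the plunger head, blocking it, knob out along the pump's -y (starts 0 to 0.2); as it grows the knob goes along the pump's +x, away from the robot. Head free from about 0.45; aside means over 0.9; stop at 1.35. Friction about 1 N at the knob; stays where left.
- dish: small aluminium dish with lid, 68 mm across, 24 high; loose bystander, to be left alone. Origin at the centre of its underside.
- timer: flat grey timer with red and white keys, 58x58x18 mm; loose bystander, to be left alone. Origin at the centre of its underside.
- rack: orange tube rack with capped tubes, 150x62x86 mm; loose bystander, to be left alone. Origin at the centre of its underside.
- beaker: glass beaker, 75 mm across, 94 high; loose bystander, to be left alone. Origin at the centre of its underside.
- wash: white wash bottle with red bent spout, 209 mm high; loose bystander, to be left alone. Origin at the centre of its underside.
- meter: white hand-held meter lying flat, 144x66x28 mm; loose bystander, to be left alone. Origin at the centre of its underside.
- tape: roll of masking tape lying flat, 96 mm across, 25 high; loose bystander, to be left alone. Origin at the centre of its underside.

How it is judged (in metres and radians):
On the way, in this order (a step that is already met when the one before it is completed fails the run):
1. the transport lock is swung aside (over 0.9 rad) (value of joint lock above 0.9 rad), for 0.1 s.
2. the plunger is pressed down (over 12 mm) (value of joint plunger above 0.012 m), for 0.02 s.
3. the pin stands fully out (over 37 mm) (value of joint pin above 0.037 m), for 0.1 s.
At the end, for the whole second after the job is handed in: The pin is out by more than 37 mm, the plunger is back up (within 2 mm) and the lock stands aside (over 0.9 rad) (value of joint pin above 0.037 m and value of joint plunger below 0.002 m and value of joint lock above 0.9 rad); the robot touches nothing.
It fails at once if the indicator pin is touched (over 0.5 N) (contact force between the arm and pin above 0.5 N).
It fails at once if the indicator pin is touched by the fingers (over 0.5 N) (contact force between the fingers and pin above 0.5 N).
It fails at once if a bystander is moved or lifted by more than 20 mm (distance of any of dish, timer, rack, beaker, wash, meter, tape from where it was at the start of the episode above 0.02 m).
It also fails if it takes over 56 s, if anything falls off the work surface, if the arm or the gripper's body presses on something with over 40 N, if the wrist force passes 120 N, or if a joint passes its speed limit or range.

ROBOT

A 6-joint arm with a two-finger parallel gripper is mounted at the origin on a cart in front of the work surface, level with it; the furniture and walls round the work are solid. World frame = base frame: x ahead of the robot, y to its left, z up, the work surface at z = 0. Lengths are in mm, angles in rad, forces in N, time in s.
With the tool pointing down it reaches from about 225 to 725 mm from the base axis. Payload 3.1 kg.
Tool frame: the origin (TCP) lies on the front face of the gripper's body, between the roots of the fingers; the fingertips stand 73 mm ahead of it and the grasp point (between the pads) lies 54 mm ahead of it (manip.grip_depth is the distance from the TCP to the grasp point, in mm); x points along the fingers, y is the direction in which the jaws open and shut, and the axes are right-handed (so a half turn about x gives the same grasp; the last joint's range is limited). The gripper opens to 85 mm and grips with 20 to 120 N. Pads are 22 mm wide; open, the fingers measure 114 mm over their backs; the gripper's body (76 mm by 85 mm) begins 54 mm behind the grasp point. The pads swing forward as they close: fully open they stand 13 mm farther back than shut.
Start: joints at [-1.378, 0.048, 0.099, 1.622, 0, 1.443], TCP at [165.531, -498.214, 303.912] pointing down, gripper open.
Joint ranges: [-2.91, 2.91], [-0.99, 1.94], [-1.21, 1.42], [-2.12, 2.29], [-1.49, 1.47], [-3.14, 3.14]. Speed limits (rad/s): [2.79, 2.79, 3.14, 3.14, 3.14, 3.14].

INTERFACE

Orientations are given as a unit quaternion [w, x, y, z].
In Python, from bench import manip, viewer, job, spotter gives the robot as it stands.
- The arm moves only by the tool play_rows, never from a script. Its argument "series" is text: rows parted by semicolons, each of 7 numbers parted by spaces: the opening in per cent of the stroke, from 0 (shut) to 100 (fully open), then the shift along the tool's x, y, z in mm, then the turn, a rotation vector about the tool's x, y, z in rad. A call has 1 to 12 rows; each row is the pose to reach, as a shift and turn from the pose commanded when the call began, along the tool's axes at that moment; what a row does not reach only later rows make up. A row lasts 1/12 s, in which the tool goes at most 41.7 mm and 7.16 degrees, less where a joint would pass 70% of its speed; a pose out of reach is approached as far as the arm can. A call with a gripper value outside its range is refused whole. The fingers move at their own pace and stop on an object; "squeeze" is the grip in N (left out, the last holds). Time passes only in rows, so rows that repeat a pose let the fingers close. It gives the time, the measured TCP pose, the force and the opening at its end, in the units of the state.
- manip.read_state(): the state, without advancing time (a new reading comes with each control period).
- viewer.grab_frame(name): name is "side" or "top" or "wrist"; returns a dict with "color" (480x640x3 uint8, blue, green, red), "z_map" (480x640 float32, mm along the optical axis (not along the pixel's ray), 0 where there is no reading), "fx", "fy", "cx", "cy" (pixels), "pose" (4x4, takes a point from camera to world coordinates). Camera axes: x right, y down, z forward; pixel columns grow to the right and rows downward; lengths in mm; the calibration is good to about 2 mm. The wrist camera is an equidistant fisheye: a pixel r from the principal point sees the ray r / f radians off the axis. A picture is of the moment at which its call begins.
- job.hand_in(): hands the job in, once; it reports no verdict.
Trained networks look in the newest picture that a camera, given by its name, has taken for a name from the list of things; names that differ only in an ending like _2 or _b are one class to them, and where a whole thing is asked for, a point or a joint stands for the part that bears it (a point fixed in the world has none). Each returns a list of dicts, best first, with "p" (0 to 1); they miss things now and then, are a little off and sometimes report something else, mostly with a low value. They report only what shows in the picture. A call takes as long as a camera call.
- spotter.find_in(name, camera): "xy" ([column, row] in pixels, amid what is visible of it).
- spotter.outline_of(name, camera): "pixels" (480x640 bool, what is visible of it) and "xy" ([column, row] in pixels, amid what is visible of it).
The state is a dict: "time_s": time; "joint_pos": joint angles; "qvel": joint speeds; "joint_efforts": joint torques, N m; "tcp_pos": TCP position; "orientation": TCP orientation; "contact_force": force on the tool from outside, world axes, zero at the start; "torque": the same for the moment, N m; "width": finger opening in mm.
Only numpy, scipy, OpenCV 4.12 (cv2) and the standard library are available. Lean on these libraries where they do the work, as an engineer would, in place of code of your own. Each camera call takes 0.05 s, during which the arm holds its last target.

## Working session

There is one attempt and no reset: what is moved stays moved. The work goes in short steps, Python scripts to look and compute and a tool call to move; the robot and the scene stay as the last step left them, time stands still between calls to the robot, and variables do not carry over. Pictures are saved under pics/ and viewed, and the job is handed in when it is done.

Besides the shell and the picture viewer there is one more tool, called as a command line: name --argument value ..., lists and objects as JSON in quotes. play_rows: Moves the arm, as the interface text tells. Its arguments: {"type":"object","properties":{"series":{"type":"string"},"squeeze":{"type":"number"}},"required":["series"]}

```bash
mkdir -p pics; ls; cat > h.py <<'E'
import numpy as np, cv2
from bench import manip, viewer, job, spotter
def w(f,uv,z=None):
    u,v=uv
    if z is None:
        z=f["z_map"][int(round(v)),int(round(u))]
    p=np.array([(u-f["cx"])/f["fx"]*z,(v-f["cy"])/f["fy"]*z,z,1.])
    return (np.array(f["pose"])@p)[:3]
def plane(f,uv,h):
    # intersect pixel ray with world z=h
    P=np.array(f["pose"]);d=P[:3,:3]@np.array([(uv[0]-f["cx"])/f["fx"],(uv[1]-f["cy"])/f["fy"],1.]);o=P[:3,3]
    return o+d*(h-o[2])/d[2]
E
python3 - <<'E'
from h import *
s=manip.read_state();print(s)
for c in("side","top"):
    f=viewer.grab_frame(c);cv2.imwrite(f"pics/{c}0.png",f["color"]);print(c,np.round(f["pose"],3).tolist(),f["fx"],f["fy"],f["cx"],f["cy"])
    for n in("pump","plunger_top","pin_top","lock_knob","lock","plunger","rack","wash","beaker","dish","timer","meter","tape"):
        r=spotter.find_in(n,c)
        for q in r[:2]: 
            print(n,np.round(q["xy"],1),round(q["p"],2),np.round(w(f,q["xy"]),1))
E
```

```text
pics
{'time_s': 0.0, 'joint_pos': array([-1.37777924e+00,  4.87612631e-02,  9.76024604e-02,  1.62199199e+00,
       -1.14992205e-05,  1.44296146e+00]), 'qvel': array([ 1.94341811e-05,  2.36260666e-03,  4.72762032e-04, -6.47236661e-04,
        4.72050357e-04, -5.65647500e-04]), 'joint_efforts': array([-1.69571118e-03, -3.38776338e+01,  3.20019042e+01,  2.01261631e-02,
       -3.59993028e-04,  6.90125461e-06]), 'tcp_pos': array([ 165.45578568, -497.78775438,  302.71380347]), 'orientation': array([-0.11212041, -0.69799538, -0.11378412,  0.69805776]), 'contact_force': array([-0.15373682,  0.10943642,  0.63239569]), 'torque': array([-0.00618512,  0.00264465,  0.00744274]), 'width': 85.51953769379406}
side [[-0.998, 0.039, -0.044, 533.629], [0.058, 0.584, -0.81, 1558.228], [-0.006, -0.811, -0.585, 1213.872], [0.0, 0.0, 0.0, 1.0]] 494.0687593165518 494.0687593165518 326.1093550618969 239.0441566205261
pump [319.3 272.3] 0.95 [483.8 155.4  51.1]
pin_top [341.9 350.6] 0.37 [432.8 538.2  55.2]
lock_knob [311.9 233.4] 0.6 [ 500.9 -169.6   -1.3]
lock [314.3 232.1] 0.52 [494.7  -3.6 121.2]
rack [
[... 468 characters left out ...]
182251306 323.76127997337437 238.7448120876476
plunger_top [295.3 235.4] 0.49 [477.2 106.6 147.2]
pin_top [415.8 233.4] 0.64 [ 480.  -274.4   24.9]
lock_knob [326.  231.6] 0.7 [487.4  15.4 125.4]
lock [322.8 233. ] 0.53 [483.7  25.  119.9]
lock [477.6 240.6] 0.38 [ 451.9 -474.2   19.6]
plunger [301.3 237. ] 0.64 [472.1  89.1 144.9]
rack [163.6 249.6] 0.7 [447.4 517.   80.9]
wash [123.6 242.2] 0.55 [471.4 622.3 123.8]
beaker [442.3 241.7] 0.84 [ 451.2 -359.5   21.9]
dish [415.  233.3] 0.53 [ 480.2 -270.9   29.8]
dish [162.  246.3] 0.15 [457.3 518.4  91.4]
timer [360.4 229. ] 0.83 [499.4 -97.4  16.2]
meter [481.5 239.5] 0.98 [ 454.8 -484.5   26.9]
tape [518.3 224. ] 0.67 [ 503.3 -615.5    2.1]
```

```bash
python3 - <<'E'
import cv2
a=cv2.imread("pics/side0.png")
cv2.imwrite("pics/a.png",cv2.resize(a[180:330,230:430],None,fx=4,fy=4,interpolation=cv2.INTER_CUBIC)[:600])
b=cv2.imread("pics/top0.png")
cv2.imwrite("pics/b.png",cv2.resize(b[190:290,220:380],None,fx=5,fy=5,interpolation=cv2.INTER_CUBIC))
E
```

```text
(no output)
```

View pics/top0.png

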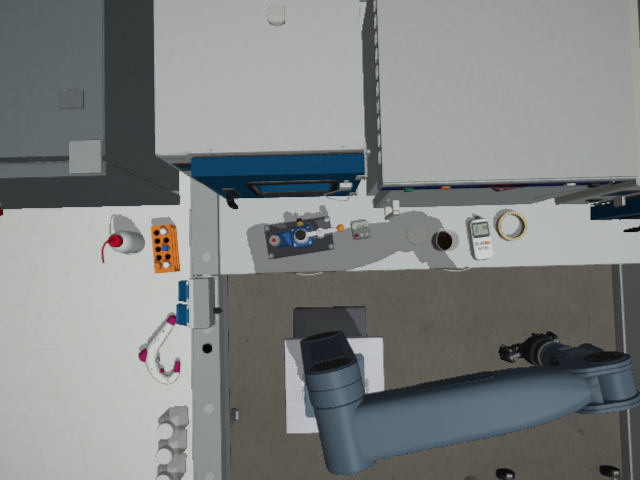

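View pics/a.png

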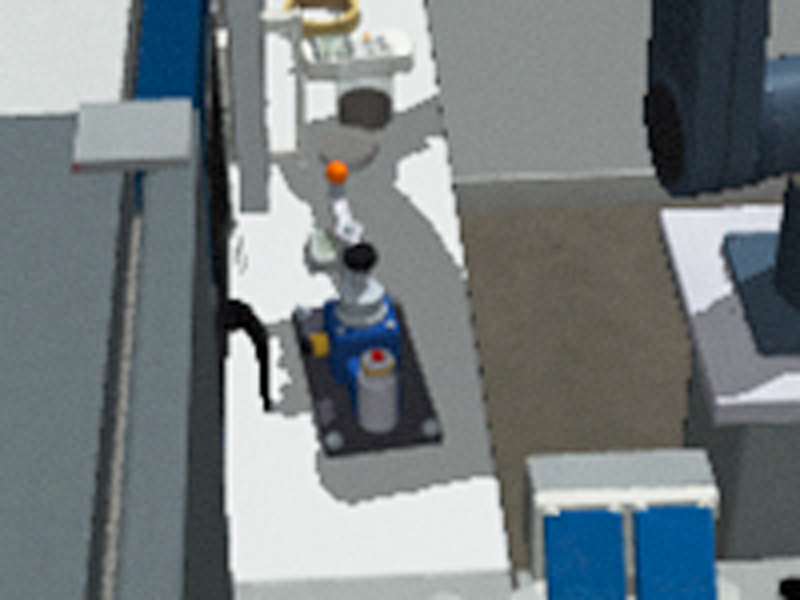

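View pics/b.png

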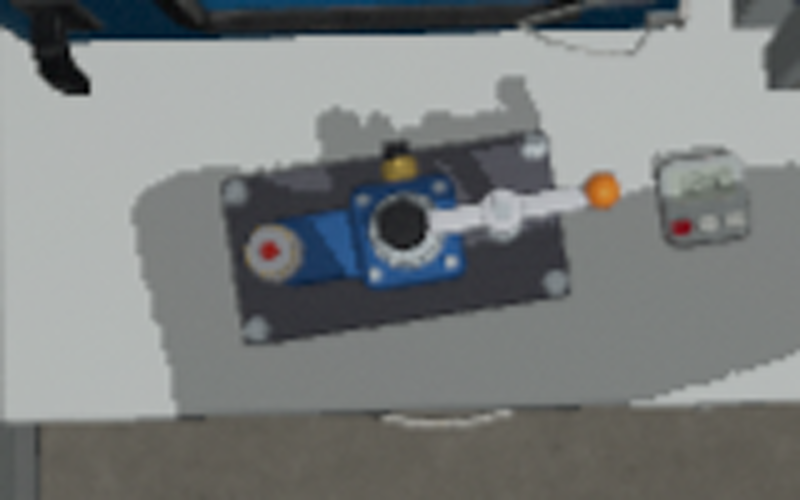

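```bash
python3 - <<'E'
from h import *
f=viewer.grab_frame("top")
c=f["color"].astype(int)
# orange knob, red pin centroid
def cent(m,box):
    y0,y1,x0,x1=box; mm=np.zeros(m.shape,bool); mm[y0:y1,x0:x1]=m[y0:y1,x0:x1]; v,u=np.nonzero(mm); return u.mean(),v.mean(),len(u)
b,g,r=c[...,0],c[...,1],c[...,2]
k=cent((r>170)&(g<160)&(b<90),(215,240,330,350)); print("knob",k,plane(f,k[:2],151))
p=cent((r>150)&(g<90)&(b<90),(225,255,260,290)); print("pin",p,plane(f,p[:2],92))
h=cent((r<60)&(g<60)&(b<60),(226,242,292,308)); print("head",h,plane(f,h[:2],145))
print("pivot",plane(f,(320.6,232.2),130))
f2=viewer.grab_frame("side")
c=f2["color"].astype(int);b,g,r=c[...,0],c[...,1],c[...,2]
k2=cent((r>170)&(g<160)&(b<90),(210,240,300,330)); print("knob",k2,plane(f2,k2[:2],151))
p2=cent((r>140)&(g<90)&(b<90),(260,280,315,330)); print("pin",p2,plane(f2,p2[:2],92))
print("head",plane(f2,(230+360/4,180+251/4),145))
# obstacle heights around pump: top-view heights along column through pump
z=f["z_map"]
for u in (270,300,320,340,360):
    print(u,[(v,*np.round(w(f,(u,v))).astype(int)) for v in range(130,290,8) if z[v,u]>0])
E
```

```text
knob (np.float64(340.52), np.float64(227.88), 25) [495.75256033 -27.46125962 151.        ]
pin (np.float64(nan), np.float64(nan), 0) [nan nan nan]
head (np.float64(299.7142857142857), np.float64(234.01298701298703), 77) [481.08969485  93.57783225 145.        ]
pivot [485.73229459  31.61522013 130.        ]
knob (np.float64(314.0625), np.float64(221.6875), 16) [493.91386253 -31.17298356 151.        ]
pin (np.float64(324.0), np.float64(268.0), 1) [467.61380991 181.72849782  92.        ]
head [477.33435398  99.8481952  145.        ]
270 [(130, np.int64(717), np.int64(147), np.int64(426)), (138, np.int64(698), np.int64(147), np.int64(424)), (146, np.int64(678), np.int64(148), np.int64(426)), (154, np.int64(659), np.int64(148), np.int64(424)), (162, np.int64(638), np.int64(148), np.int64(433)), (170, np.int64(620), np.int64(148), np.int64(430)), (178, np.int64(609), np.int64(154), np.int64(380)), (186, np.int64(632), np.int64(182), np.int64(106)), (194, np.int64(607), np.int64(182), np.int64(113)), (202, np.int64(597), np.int64(194), np.int64(0)), (210, np.int64(570), np.int64(195), np.in
[... 3853 characters left out ...]
), (194, np.int64(615), np.int64(-101), np.int64(3)), (202, np.int64(589), np.int64(-100), np.int64(0)), (210, np.int64(562), np.int64(-99), np.int64(5)), (218, np.int64(537), np.int64(-99), np.int64(-1)), (226, np.int64(509), np.int64(-97), np.int64(14)), (234, np.int64(483), np.int64(-96), np.int64(15)), (242, np.int64(458), np.int64(-97), np.int64(-7)), (250, np.int64(432), np.int64(-95), np.int64(2)), (258, np.int64(406), np.int64(-94), np.int64(2)), (266, np.int64(380), np.int64(-94), np.int64(0)), (274, np.int64(325), np.int64(-167), np.int64(-917)), (282, np.int64(285), np.int64(-165), np.int64(-903))]<stdin>:6: RuntimeWarning: Mean of empty slice.
  ret = ret.dtype.type(ret / rcount)
```

View pics/side0.png

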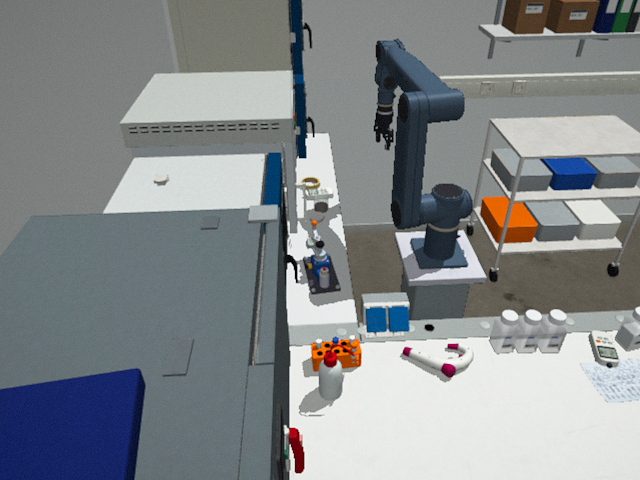

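```bash
cat >> h.py <<'E'
from scipy.spatial.transform import Rotation as R
def rot(s=None):
    s=s or manip.read_state(); q=s["orientation"]; return R.from_quat([q[1],q[2],q[3],q[0]])
def rel(t,s=None):
    s=s or manip.read_state(); return np.round(rot(s).inv().apply(np.array(t)-s["tcp_pos"]),1)
E
python3 - <<'E'
from h import *
print(np.round(rot().as_matrix(),3)); print(rel([420,30,320]))
f=viewer.grab_frame("wrist");print(np.round(f["pose"],3).tolist(),f["fx"],f["cx"],f["cy"]);cv2.imwrite("pics/w0.png",f["color"])
E
```

```text
[[ 0.     0.315 -0.949]
 [ 0.    -0.949 -0.315]
 [-1.    -0.    -0.   ]]
[ -16.1 -421.  -408. ]
[[0.315, -0.91, -0.271, 234.445], [-0.949, -0.301, -0.09, -475.376], [0.001, 0.286, -0.958, 373.602], [0.0, 0.0, 0.0, 1.0]] 371.64829954431775 322.57071334081655 231.66297593571093
```

View pics/w0.png

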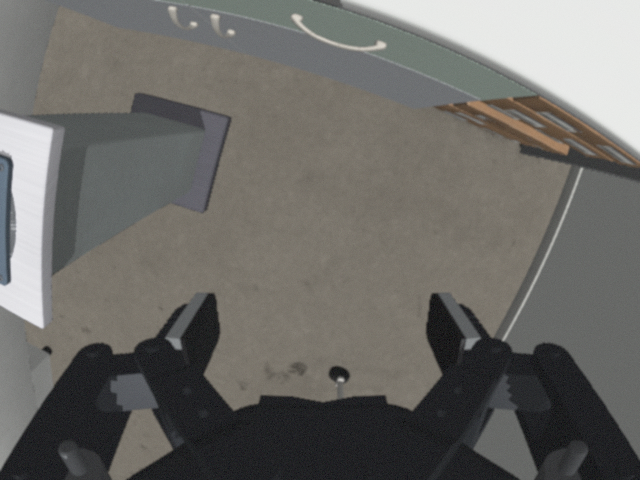

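play_rows --series "0 -27 -436 -392 -1.48 0 0;0 -27 -436 -392 -1.48 0 0;0 -27 -436 -392 -1.48 0 0;0 -27 -436 -392 -1.48 0 0;0 -27 -436 -392 -1.48 0 0;0 -27 -436 -392 -1.48 0 0;0 -27 -436 -392 -1.48 0 0;0 -27 -436 -392 -1.48 0 0;0 -27 -436 -392 -1.48 0 0;0 -27 -436 -392 -1.48 0 0;0 -27 -436 -392 -1.48 0 0;0 -27 -436 -392 -1.48 0 0" --squeeze 20

```text
time_s: 2.55
tcp_pos: [365.6, -38.4, 327.4]
orientation: [0.556, 0.438, 0.555, -0.438]
contact_force: [1.4, -0.9, 0.1]
width: -0.1
```

```bash
python3 - <<'E'
from h import *
s=manip.read_state();print(s["time_s"],s["joint_pos"],s["tcp_pos"],s["width"],s["contact_force"]);print(np.round(rot().as_matrix(),3)); print(rel([400,40,330]))
M=rot().as_matrix(); psi=0.14
T=np.array([[0,-np.sin(psi),np.cos(psi)],[0,np.cos(psi),np.sin(psi)],[-1,0,0]])
print(R.from_matrix(M.T@T).as_rotvec())
E
```

```text
2.55 [-2.87597025e-01 -3.53607187e-01 -2.08054907e-01  1.71458629e+00
 -1.52989100e-04  1.04748294e+00] [365.58064239 -38.41124564 327.42244689] -0.13062621391089324 [ 1.43878694 -0.91060918  0.11244677]
[[ 0.002  0.972  0.234]
 [-0.001  0.234 -0.972]
 [-1.     0.001  0.001]]
[ -2.6  51.8 -68.2]
[-1.47507968e+00  1.89192803e-03 -4.29729523e-04]
```

play_rows --series "0 -3 52 -68 -1.47 0 0;0 -3 52 -68 -1.47 0 0;0 -3 52 -68 -1.47 0 0;0 -3 52 -68 -1.47 0 0;0 -3 52 -68 -1.47 0 0;0 -3 52 -68 -1.47 0 0;0 -3 52 -68 -1.47 0 0;0 -3 52 -68 -1.47 0 0;0 -3 52 -68 -1.47 0 0;0 -3 52 -68 -1.47 0 0;0 -3 52 -68 -1.47 0 0;0 -3 52 -68 -1.47 0 0"

```text
time_s: 3.55
tcp_pos: [400.4, 37.6, 330.0]
orientation: [0.706, -0.048, 0.705, 0.048]
contact_force: [-0.5, -0.6, 0.4]
width: 0.1
```

```bash
python3 - <<'E'
from h import *
s=manip.read_state();print(s["time_s"],np.round(s["joint_pos"],3),s["tcp_pos"],s["contact_force"]);print(np.round(rot().as_matrix(),3))
f=viewer.grab_frame("wrist");print(np.round(f["pose"],3).tolist());cv2.imwrite("pics/w1.png",f["color"])
np.savez("w1.npz",**f)
for n in("plunger_top","pin_top","lock_knob","lock","plunger"):
    for q in spotter.find_in(n,"wrist")[:2]: print(n,q["xy"],q["p"])
E
```

```text
3.55 [-0.073 -0.261 -0.132  1.699  0.    -0.208] [400.4230114   37.63154304 330.03031957] [-0.49249124 -0.60368538  0.4149056 ]
[[ 0.    -0.135  0.991]
 [-0.     0.991  0.135]
 [-1.    -0.     0.   ]]
[[-0.134, 0.949, 0.284, 327.952], [0.991, 0.128, 0.038, 27.694], [-0.001, 0.287, -0.958, 399.697], [0.0, 0.0, 0.0, 1.0]]
plunger_top [377.9, 319.0] 0.62
pin_top [451.5, 298.2] 0.61
lock_knob [252.2, 318.8] 0.82
lock [251.3, 316.1] 0.65
plunger [374.9, 316.5] 0.96
```

View pics/w1.png

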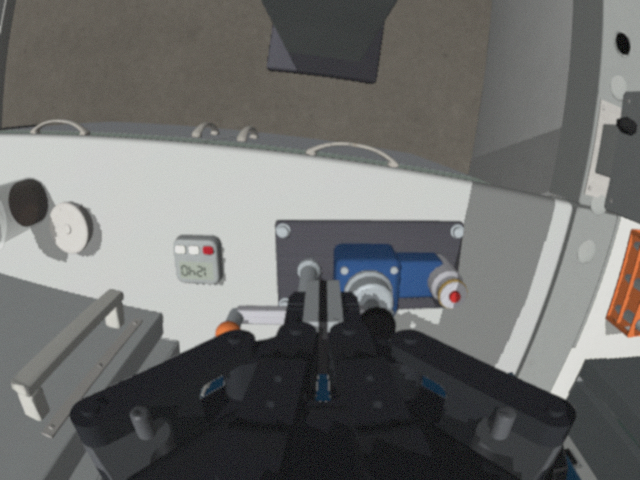

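```bash
cat >> h.py <<'E'
def fe(f,uv,h):
    x=uv[0]-f["cx"];y=uv[1]-f["cy"];r=np.hypot(x,y);t=r/f["fx"]
    d=np.array([np.sin(t)*x/r,np.sin(t)*y/r,np.cos(t)]);P=np.array(f["pose"]);d=P[:3,:3]@d;o=P[:3,3]
    return np.round(o+d*(h-o[2])/d[2],1)
E
python3 - <<'E'
from h import *
f=dict(np.load("w1.npz"))
c=f["color"].astype(int);b,g,r=c[...,0],c[...,1],c[...,2]
def cent(m,box):
    y0,y1,x0,x1=box; mm=np.zeros(m.shape,bool); mm[y0:y1,x0:x1]=m[y0:y1,x0:x1]; v,u=np.nonzero(mm); return u.mean(),v.mean(),len(u)
k=cent((r>150)&(g<150)&(b<90),(300,350,205,250));print(k,fe(f,k,151))
p=cent((r>140)&(g<80)&(b<80),(280,320,435,475));print(p,fe(f,p,95),fe(f,p,90))
print("head",fe(f,(377,322),145))
for q in((282,230),(457,231),(452,308),(282,305)): print("bolt",fe(f,q,12))
for q in((276,222),(463,222),(464,307)): print("corner",fe(f,q,8))
cv2.imwrite("pics/w1z.png",cv2.resize(f["color"][210:370,200:480],None,fx=2.8,fy=2.8,interpolation=cv2.INTER_CUBIC))
E
```

```text
(np.float64(223.78125), np.float64(328.078125), 128) [491.9 -29.8 151. ]
(np.float64(453.21153846153845), np.float64(296.78846153846155), 52) [466.1 172.1  95. ] [468.3 174.5  90. ]
head [472.   90.6 145. ]
bolt [447.1  -1.1  12. ]
bolt [421.8 194.5  12. ]
bolt [519.  214.2  12. ]
bolt [538.9   7.7  12. ]
corner [440.1  -9.    8. ]
corner [411.2 201.2   8. ]
corner [518.3 232.2   8. ]
```

View pics/w1z.png

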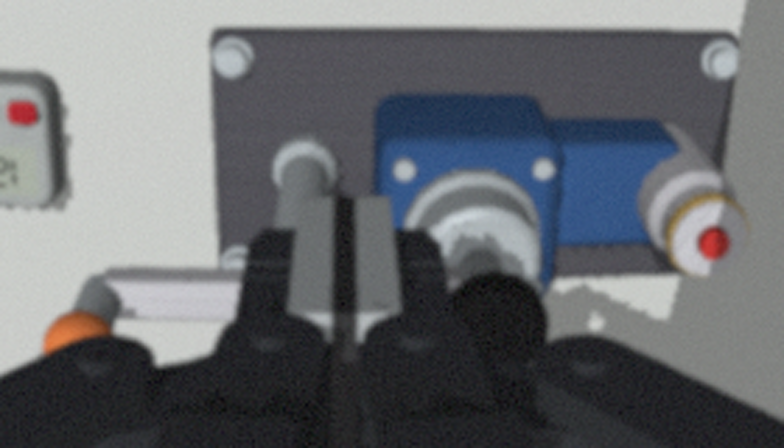

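play_rows --series "0 0 -40 20 0 0 0;0 0 -79 39 0 0 0;0 0 -79 39 0 0 0;0 40 -79 39 0 0 0;0 80 -79 39 0 0 0;0 105 -79 39 0 0 0;0 120 -79 39 0 0 0;0 120 -79 39 0 0 0;0 120 -79 39 0 0 0"

```text
time_s: 4.6
tcp_pos: [448.6, -35.4, 209.2]
orientation: [0.705, -0.045, 0.706, 0.046]
contact_force: [0.7, -0.1, 0.4]
width: 0.0
```

```bash
python3 - <<'E'
from h import *
s=manip.read_state();print(s["time_s"],s["tcp_pos"],s["contact_force"])
for c in("wrist","top","side"):
    f=viewer.grab_frame(c);cv2.imwrite(f"pics/{c}2.png",f["color"])
    if c=="top": cv2.imwrite("pics/top2z.png",cv2.resize(f["color"][180:290,240:400],None,fx=5,fy=5,interpolation=cv2.INTER_CUBIC))
    if c=="side": cv2.imwrite("pics/side2z.png",cv2.resize(f["color"][180:300,250:410],None,fx=5,fy=5,interpolation=cv2.INTER_CUBIC))
E
```

```text
4.6 [448.56851027 -35.43357792 209.19453704] [ 0.65896311 -0.0739937   0.37348791]
```

View pics/wrist2.png

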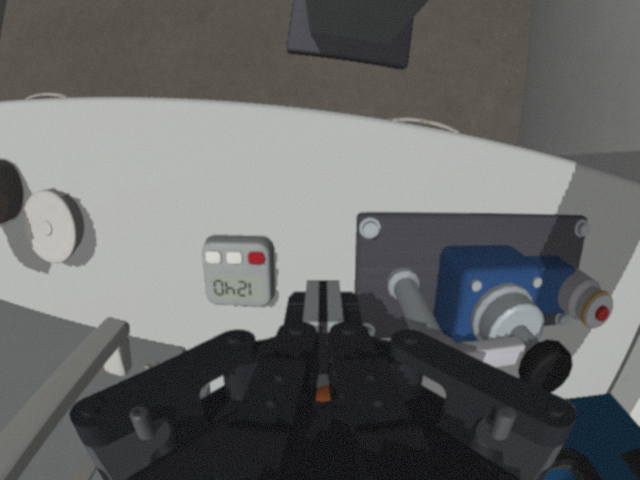

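View pics/side2z.png

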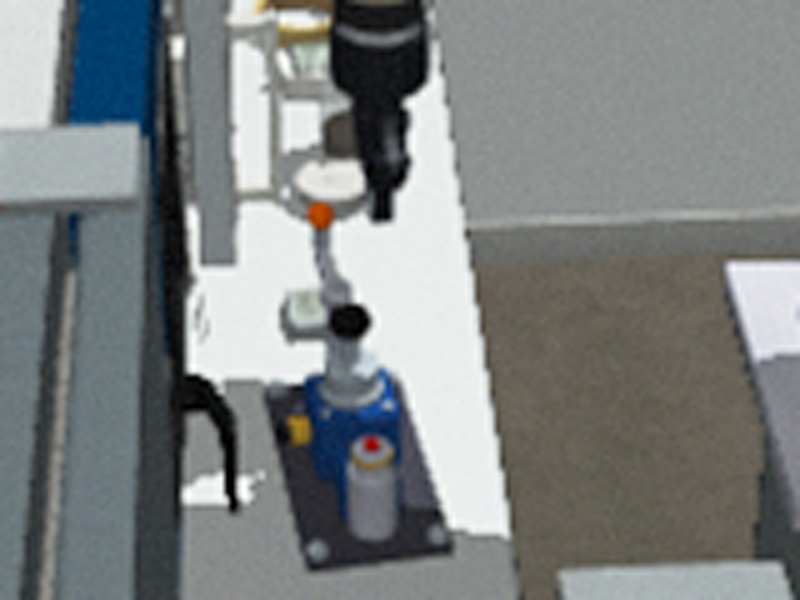

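```bash
python3 - <<'E'
from h import *
f=viewer.grab_frame("wrist");z=f["z_map"]
V,U=np.mgrid[0:480,0:640];x=U-f["cx"];y=V-f["cy"];r=np.hypot(x,y)+1e-9;t=r/f["fx"]
d=np.stack([np.tan(t)*x/r,np.tan(t)*y/r,np.ones_like(t)],-1)*z[...,None]
ok=(z>0)&(t<1.4);P=np.array(f["pose"]);W=d@P[:3,:3].T+P[:3,3]
W=W[ok]
for fr in("top",):
    g=viewer.grab_frame(fr);zz=g["z_map"];dd=np.stack([(U-g["cx"])/g["fx"]*zz,(V-g["cy"])/g["fy"]*zz,zz],-1);Q=np.array(g["pose"]);T=(dd@Q[:3,:3].T+Q[:3,3])[zz>0]
for nm,A in(("wrist",W),("top",T)):
    for y0 in range(-200,200,40):
        for z0 in(30,150,250,350,440):
            m=(A[:,1]>=y0)&(A[:,1]<y0+40)&(A[:,2]>z0)&(A[:,2]<z0+100)&(A[:,0]>525)&(A[:,0]<680)
            if m.sum()>3: print(nm,y0,z0,m.sum(),np.round(np.percentile(A[m,0],[1,50])))
E
```

```text
wrist -200 30 2775 [525. 565.]
wrist -200 150 3691 [525. 565.]
wrist -160 30 703 [560. 565.]
wrist -160 150 457 [560. 562.]
wrist -120 30 49 [606. 608.]
wrist 160 30 239 [600. 610.]
top -200 30 85 [526. 555.]
top -200 150 146 [526. 549.]
top -200 250 71 [565. 566.]
top -200 350 47 [565. 566.]
top -200 440 111 [553. 561.]
top -160 30 94 [563. 585.]
top -160 150 114 [562. 571.]
top -160 250 77 [565. 567.]
top -160 350 51 [565. 566.]
top -160 440 102 [554. 561.]
top -120 30 86 [604. 631.]
top -120 150 101 [607. 639.]
top -120 250 91 [607. 642.]
top -120 350 81 [604. 649.]
top -120 440 287 [560. 610.]
top -80 30 68 [592. 608.]
top -80 150 33 [598. 609.]
top -80 250 101 [593. 609.]
top -80 350 553 [605. 637.]
top -40 30 69 [593. 609.]
top -40 150 45 [596. 603.]
top -40 250 146 [593. 604.]
top -40 350 581 [608. 637.]
top 0 30 165 [596. 618.]
top 0 150 10 [596. 598.]
top 0 250 58 [603. 605.]
top 0 350 584 [608. 637.]
top 40 30 165 [603. 619.]
top 40 250 57 [602. 605.]
top 40 350 585 [608. 637.]
top 80 30 188 [528. 614.]
top 80 250 59 [602. 605.]
top 80 350 587 [608. 638.]
top 120 30 162 [602. 618.]
top 120 250 61 [601. 605.]
top 120 350 581 [608. 637.]
top 160 30 163 [603. 617.]
top 160 250 65 [601. 605.]
top 160 350 575 [609. 637.]
```

View pics/top2z.png

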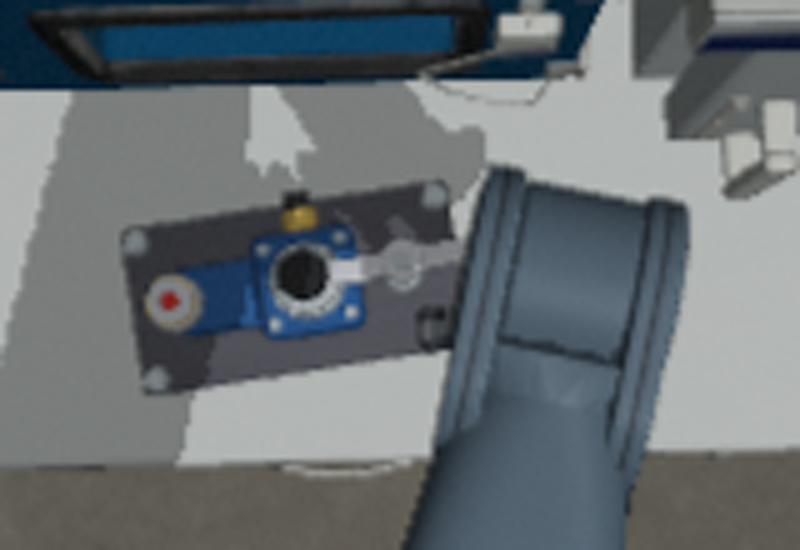

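play_rows --series "0 0 0 -10 0 -0.1 0;0 0 0 -20 0 -0.2 0;0 3 0 -20 0 -0.3 0;0 6 0 -20 0 -0.4 0;0 6 0 -20 0 -0.4 0;0 6 0 -10 0 -0.4 0;0 6 0 -5 0 -0.4 0;0 6 0 -5 0 -0.4 0"

```text
time_s: 5.52
tcp_pos: [446.0, -36.6, 205.9]
orientation: [0.832, -0.036, 0.551, 0.054]
contact_force: [0.2, -0.4, -0.1]
width: 0.1
```

```bash
python3 - <<'E'
from h import *
s=manip.read_state();print(s["time_s"],s["tcp_pos"],s["contact_force"],np.round(s["joint_pos"],2));M=rot(s).as_matrix();print(np.round(M,3))
print("tip",s["tcp_pos"]+M@[73,0,0],"front",s["tcp_pos"]+M@[73,0,11])
for c in("wrist","side"):
    f=viewer.grab_frame(c);cv2.imwrite(f"pics/{c}3.png",f["color"])
    if c=="side": cv2.imwrite("pics/side3z.png",cv2.resize(f["color"][160:280,250:410],None,fx=5,fy=5,interpolation=cv2.INTER_CUBIC))
E
```

```text
5.5167 [446.02412229 -36.59604055 205.94881475] [ 0.16839318 -0.38935592 -0.0687351 ] [-0.33 -0.53 -0.62  1.11  0.17 -0.42]
[[ 0.388 -0.129  0.913]
 [ 0.049  0.992  0.12 ]
 [-0.921 -0.001  0.391]]
tip [474.31642304 -32.99306352 138.75086631] front [484.35642193 -31.67822895 143.04849732]
```

View pics/wrist3.png

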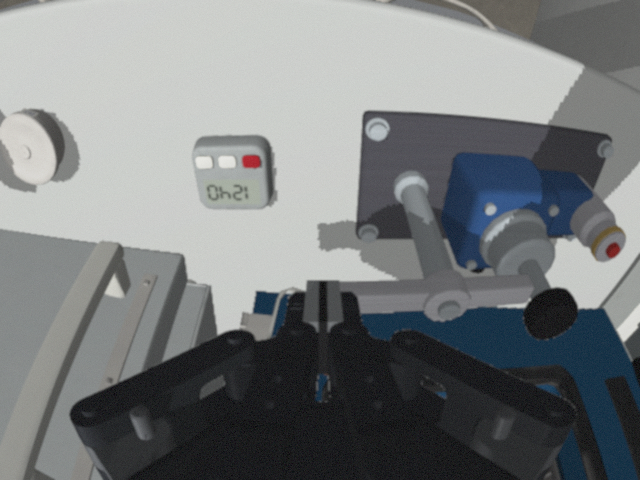

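View pics/side3z.png

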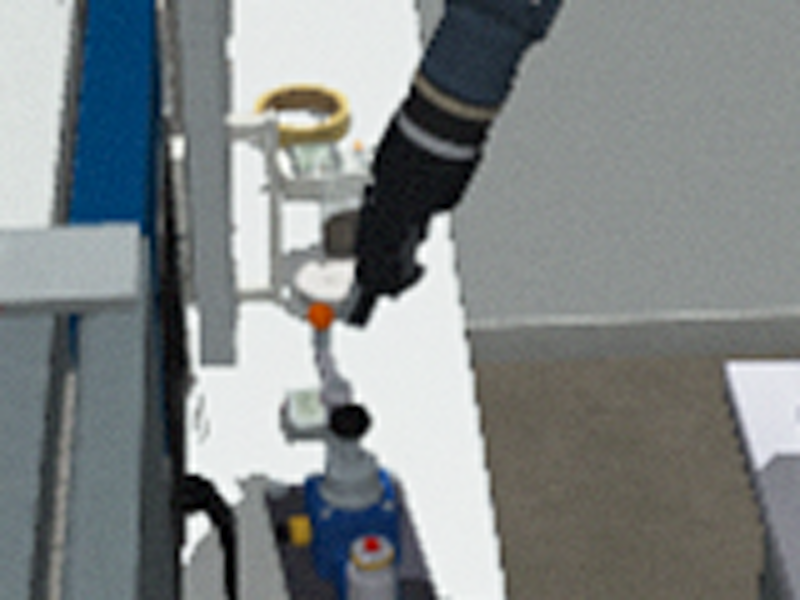

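play_rows --series "0 4 0 4 0 0 0;0 8 -2 13 0 0 0;0 11 -3 21 0 0 0;0 15 -2 30 0 0 0;0 18 0 38 0 0 0;0 21 4 45 0 0 0;0 24 9 53 0 0 0;0 28 13 60 0 0 0;0 29 15 65 0 0 0;0 31 18 68 0 0 0;0 31 18 68 0 0 0"

```text
time_s: 6.53
tcp_pos: [517.1, -8.3, 202.4]
orientation: [0.832, -0.036, 0.551, 0.054]
contact_force: [-0.1, -0.3, 0.4]
width: -0.1
```

```bash
python3 - <<'E'
from h import *
s=manip.read_state();print(s["time_s"],s["tcp_pos"],s["contact_force"],np.round(s["joint_pos"],2));M=rot(s).as_matrix()
print("tip",s["tcp_pos"]+M@[73,0,0],"front",s["tcp_pos"]+M@[73,0,11])
for c in("wrist","side","top"):
    f=viewer.grab_frame(c);cv2.imwrite(f"pics/{c}4.png",f["color"])
    if c=="side": cv2.imwrite("pics/side4z.png",cv2.resize(f["color"][160:280,250:410],None,fx=5,fy=5,interpolation=cv2.INTER_CUBIC))
    if c!="wrist":
        c_=f["color"].astype(int);b,g,r=c_[...,0],c_[...,1],c_[...,2];m=np.zeros(b.shape,bool);m[190:260,290:360]=((r>150)&(g<160)&(g>60)&(b<70))[190:260,290:360];v,u=np.nonzero(m);print(c,len(u),plane(f,(u.mean(),v.mean()),151) if len(u) else None)
E
```

```text
6.5333 [517.14143084  -8.25132578 202.40772901] [-0.08271797 -0.29887722  0.3912867 ] [-0.21 -0.33 -0.49  1.02  0.13 -0.31]
tip [545.44674689  -4.55931896 135.22009496] front [555.48496089  -3.2428978  139.52140813]
side 10 [547.50973826  17.75832958 151.        ]
top 5 [527.30403321  61.83148358 151.        ]
```

View pics/wrist4.png

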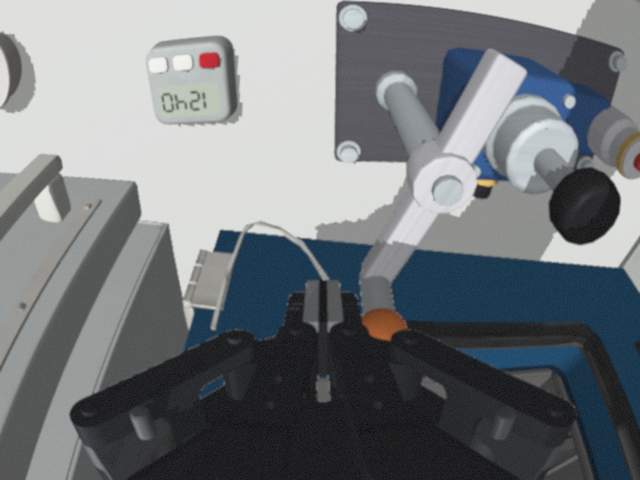

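View pics/side4z.png

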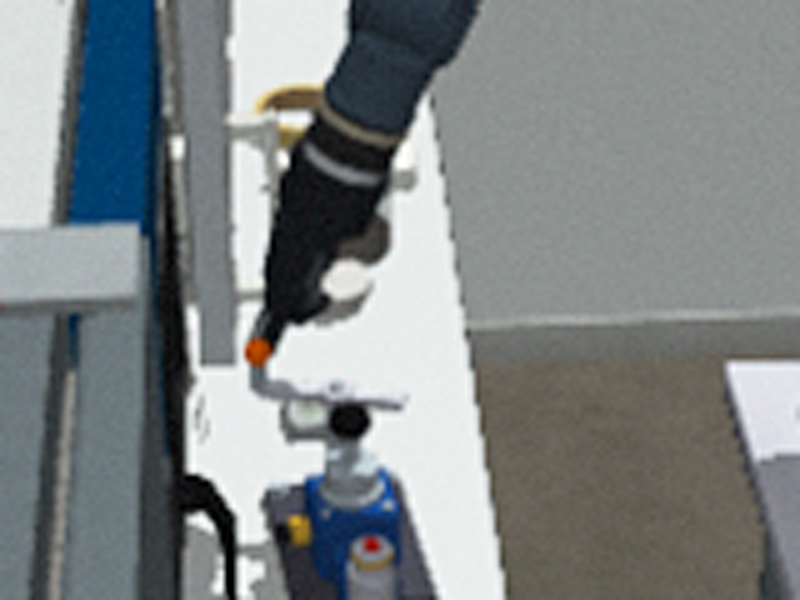

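```bash
python3 - <<'E'
from h import *
f=viewer.grab_frame("wrist")
print("head",fe(f,(585,205),145),"hub",fe(f,(447,190),130))
for n in("plunger_top","plunger","pin_top","lock_pivot","lock_knob"):
    for q in spotter.find_in(n,"wrist")[:1]: print(n,q["xy"],q["p"],fe(f,q["xy"],145))
cv2.imwrite("pics/w4z.png",cv2.resize(f["color"][40:260,360:640],None,fx=2.7,fy=2.7,interpolation=cv2.INTER_CUBIC))
s=manip.read_state();M=rot(s).as_matrix()
print(rel([517,-8,262]),rel([478,90,262]))
psi=.137;T=np.array([[0,-np.sin(psi),np.cos(psi)],[0,np.cos(psi),np.sin(psi)],[-1,0,0]])
print(R.from_matrix(M.T@T).as_rotvec())
E
```

```text
head [474.2  82.7 145. ] hub [486.5  32.2 130. ]
plunger_top [577.4, 200.1] 0.9 [472.8  77.6 145. ]
plunger [574.1, 198.0] 0.61 [472.3  75.5 145. ]
pin_top [633.5, 166.0] 0.67 [453.6  97.4 145. ]
lock_pivot [470.6, 118.9] 0.63 [453.4  24.5 145. ]
lock_knob [440.1, 184.0] 0.8 [475.9  21.9 145. ]
[-54.8   0.9  24.3] [-65.  103.1   0.3]
[-0.00799185  0.40051615  0.00168056]
```

View pics/w4z.png

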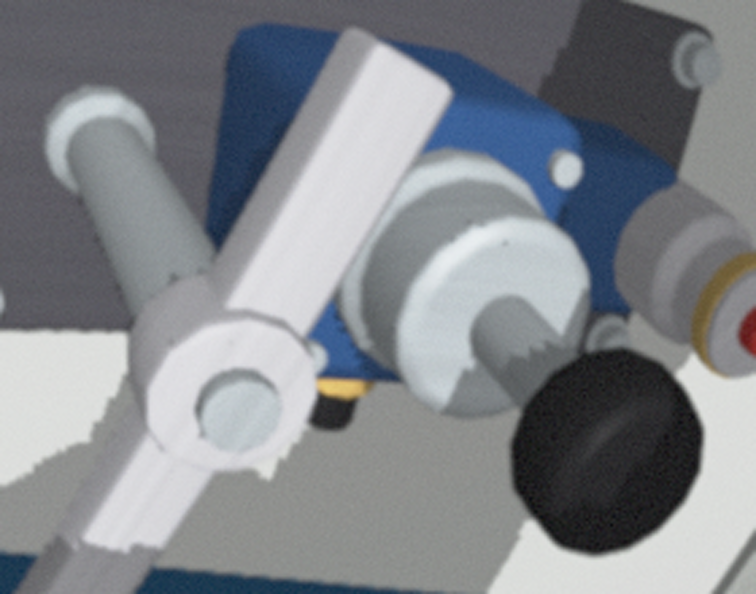

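play_rows --series "0 -30 0 13 0 0 0;0 -55 1 24 0 0 0;0 -55 1 24 0 0 0;0 -58 35 16 0 0.12 0;0 -61 70 8 0 0.24 0;0 -65 103 0 0 0.36 0;0 -65 103 0 0 0.4 0;0 -65 103 0 0 0.4 0;0 -65 103 0 0 0.4 0"

```text
time_s: 7.73
tcp_pos: [478.4, 90.2, 261.4]
orientation: [0.706, -0.046, 0.705, 0.046]
contact_force: [-0.2, -0.2, 0.3]
width: -0.1
```

```bash
python3 - <<'E'
from h import *
s=manip.read_state();print(s["time_s"],s["tcp_pos"],s["contact_force"]);print(np.round(rot(s).as_matrix(),3))
f=viewer.grab_frame("wrist");cv2.imwrite("pics/w5.png",f["color"])
g=viewer.grab_frame("side");cv2.imwrite("pics/side5z.png",cv2.resize(g["color"][160:310,230:430],None,fx=4,fy=4,interpolation=cv2.INTER_CUBIC))
for n in("plunger_top","pin_top","lock_knob"):
    for q in spotter.find_in(n,"side")[:1]: print(n,q["xy"],q["p"],plane(g,q["xy"],150))
E
```

```text
7.7333 [478.38358987  90.20473468 261.37495877] [-0.24253095 -0.17404256  0.3007235 ]
[[ 0.001 -0.13   0.992]
 [-0.     0.992  0.13 ]
 [-1.    -0.     0.001]]
plunger_top [315.8, 244.6] 0.6 [493.34212322 116.99562889 150.        ]
lock_knob [308.9, 236.5] 0.71 [516.79295308  64.74887329 150.        ]
```

View pics/w5.png

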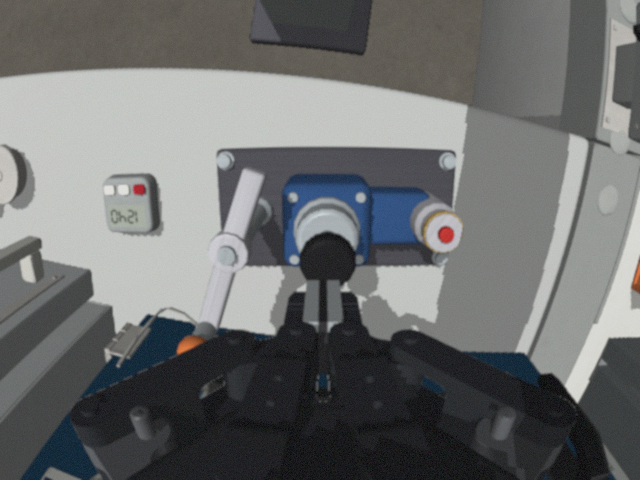

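View pics/side5z.png

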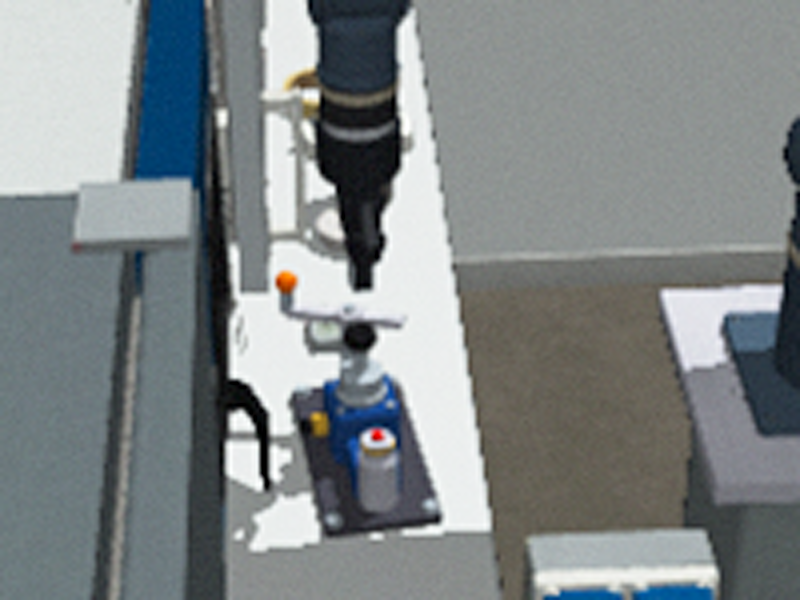

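```bash
python3 - <<'E'
from h import *
f=viewer.grab_frame("wrist")
print(fe(f,(328,261),145),fe(f,(328,233),145),fe(f,(446,235),95),fe(f,(446,235),91),fe(f,(227,256),130),fe(f,(192,345),151))
print(rel([478,90,218]))
E
```

```text
[476.5  91.7 145. ] [460.8  89.6 145. ] [467.  173.6  95. ] [468.  175.2  91. ] [487.  33. 130.] [540.1  16.8 151. ]
[44.   0.7  0.6]
```

play_rows --series "0 20 0 0 0 0 0;0 38 0 0 0 0 0;0 46 0 0 0 0 0;0 54 0 0 0 0 0;0 60 0 0 0 0 0;0 63 0 0 0 0 0;0 63 0 0 0 0 0;0 63 0 0 0 0 0"

```text
time_s: 8.7
tcp_pos: [477.0, 89.5, 201.4]
orientation: [0.706, -0.046, 0.706, 0.045]
contact_force: [-5.4, -0.5, 10.7]
width: 0.2
```

play_rows --series "0 3 0 0 0 0 0;0 6 0 0 0 0 0;0 8 0 0 0 0 0;0 8 0 0 0 0 0;0 8 0 0 0 0 0"

```text
time_s: 9.12
tcp_pos: [477.1, 89.5, 197.5]
orientation: [0.707, -0.046, 0.705, 0.045]
contact_force: [-12.6, -1.4, 26.3]
width: -0.1
```

play_rows --series "0 -18 0 0 0 0 0;0 -34 0 0 0 0 0;0 -34 0 0 0 0 0;0 -34 0 0 0 0 0;0 -34 0 0 0 0 0;0 -34 0 0 0 0 0;0 -34 0 0 0 0 0;0 -34 0 0 0 0 0"

```text
time_s: 9.78
tcp_pos: [477.2, 90.0, 223.4]
orientation: [0.705, -0.046, 0.706, 0.046]
contact_force: [0.1, -0.2, -0.9]
width: -0.1
```

```bash
cat > look.py <<'E'
import sys
from h import *
t=sys.argv[1]
s=manip.read_state();print(s["time_s"],s["tcp_pos"],s["contact_force"])
f=viewer.grab_frame("wrist")
g=viewer.grab_frame("side")
a=cv2.resize(f["color"][130:330,160:560],None,fx=2,fy=2,interpolation=cv2.INTER_CUBIC)[:,:800]
b=cv2.resize(g["color"][215:305,285:365],None,fx=5,fy=5,interpolation=cv2.INTER_CUBIC)
cv2.imwrite(f"pics/l{t}a.png",a);cv2.imwrite(f"pics/l{t}b.png",b)
E
python3 look.py 1
```

```text
9.7833 [477.1604985   89.97186344 223.4433403 ] [ 0.07565984 -0.21348164 -0.8678918 ]
```

View pics/l1a.png

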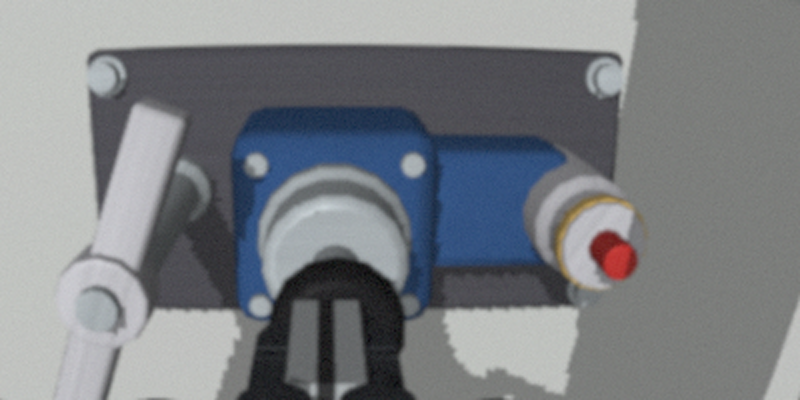

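View pics/l1b.png

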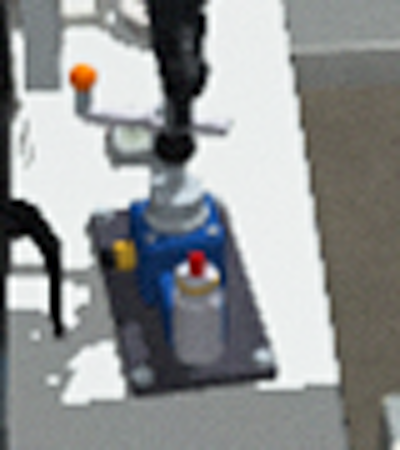

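play_rows --series "0 10 0 0 0 0 0;0 18 0 0 0 0 0;0 26 0 0 0 0 0;0 34 0 0 0 0 0;0 34 0 0 0 0 0;0 34 0 0 0 0 0;0 34 0 0 0 0 0"

```text
time_s: 10.47
tcp_pos: [478.7, 90.1, 197.5]
orientation: [0.708, -0.046, 0.703, 0.046]
contact_force: [-9.4, -0.4, 28.3]
width: -0.1
```

play_rows --series "0 -18 0 0 0 0 0;0 -34 0 0 0 0 0;0 -34 0 0 0 0 0;0 -34 0 0 0 0 0;0 -34 0 0 0 0 0;0 -34 0 0 0 0 0;0 -34 0 0 0 0 0;0 -34 0 0 0 0 0;0 -34 0 0 0 0 0"

```text
time_s: 11.22
tcp_pos: [477.3, 90.0, 223.8]
orientation: [0.705, -0.046, 0.706, 0.046]
contact_force: [-0.7, 0.2, -0.0]
width: 0.1
```

```bash
python3 look.py 2
```

```text
11.2167 [477.33130677  89.99947322 223.7876333 ] [-0.68705654  0.17711861 -0.01940376]
```

View pics/l2a.png

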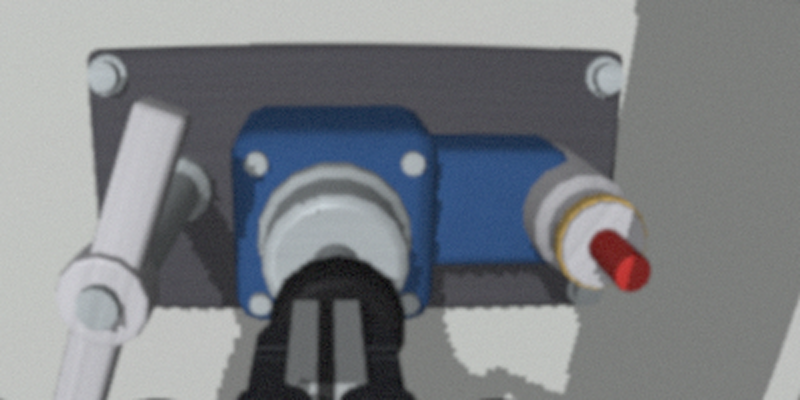

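The pin top moved from about (619,260) to (632,275), so the stroke ratcheted. I'll repeat it.

play_rows --series "0 10 0 0 0 0 0;0 18 0 0 0 0 0;0 26 0 0 0 0 0;0 34 0 0 0 0 0;0 34 0 0 0 0 0;0 34 0 0 0 0 0;0 34 0 0 0 0 0"

```text
time_s: 11.9
tcp_pos: [478.9, 90.1, 197.5]
orientation: [0.708, -0.046, 0.703, 0.046]
contact_force: [-8.6, -0.2, 26.9]
width: -0.1
```

play_rows --series "0 -18 0 0 0 0 0;0 -34 0 0 0 0 0;0 -34 0 0 0 0 0;0 -34 0 0 0 0 0;0 -34 0 0 0 0 0;0 -34 0 0 0 0 0;0 -34 0 0 0 0 0;0 -34 0 0 0 0 0;0 -34 0 0 0 0 0"

```text
time_s: 12.65
tcp_pos: [477.3, 90.0, 223.8]
orientation: [0.705, -0.046, 0.706, 0.046]
contact_force: [-0.1, -0.3, 0.1]
width: 0.1
```

```bash
python3 look.py 3
```

```text
12.65 [477.34306473  90.01924646 223.81396649] [-0.10559269 -0.30120621  0.08083006]
```

View pics/l3a.png

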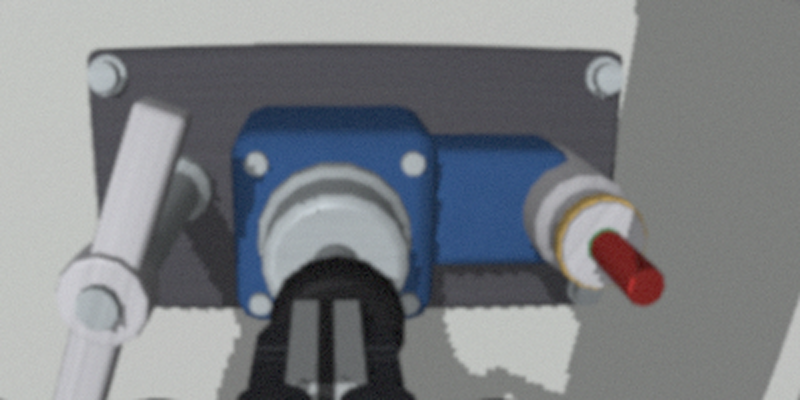

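The green band starts to show at (600,240). Another stroke.

play_rows --series "0 10 0 0 0 0 0;0 18 0 0 0 0 0;0 26 0 0 0 0 0;0 34 0 0 0 0 0;0 34 0 0 0 0 0;0 34 0 0 0 0 0;0 34 0 0 0 0 0"

```text
time_s: 13.33
tcp_pos: [478.9, 90.1, 197.5]
orientation: [0.708, -0.046, 0.703, 0.046]
contact_force: [-9.2, -0.9, 26.6]
width: -0.1
```

play_rows --series "0 -18 0 0 0 0 0;0 -34 0 0 0 0 0;0 -34 0 0 0 0 0;0 -34 0 0 0 0 0;0 -34 0 0 0 0 0;0 -34 0 0 0 0 0;0 -34 0 0 0 0 0;0 -34 0 0 0 0 0;0 -34 0 0 0 0 0"

```text
time_s: 14.08
tcp_pos: [477.3, 90.0, 223.8]
orientation: [0.705, -0.046, 0.706, 0.046]
contact_force: [-0.3, -0.2, -1.4]
width: -0.1
```

```bash
python3 look.py 4
```

```text
14.0833 [477.34363173  90.00005839 223.78627652] [-0.29071336 -0.23196253 -1.43344103]
```

View pics/l4a.png

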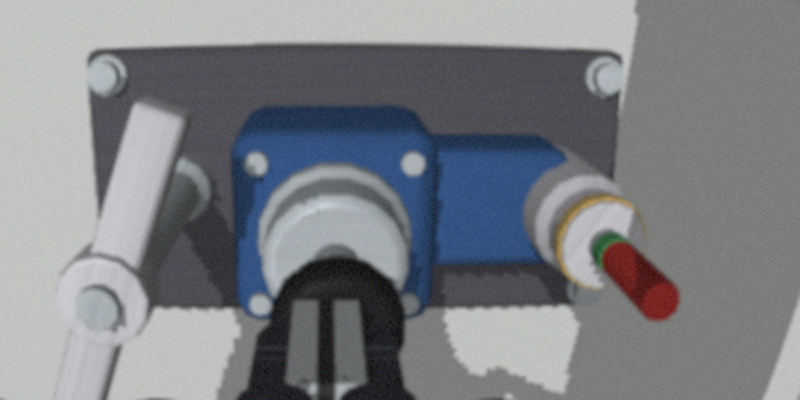

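play_rows --series "0 10 0 0 0 0 0;0 18 0 0 0 0 0;0 26 0 0 0 0 0;0 34 0 0 0 0 0;0 34 0 0 0 0 0;0 34 0 0 0 0 0;0 34 0 0 0 0 0"

```text
time_s: 14.77
tcp_pos: [478.9, 90.1, 197.5]
orientation: [0.708, -0.046, 0.703, 0.046]
contact_force: [-9.1, -0.4, 27.0]
width: 0.4
```

play_rows --series "0 -18 0 0 0 0 0;0 -34 0 0 0 0 0;0 -34 0 0 0 0 0;0 -34 0 0 0 0 0;0 -34 0 0 0 0 0;0 -34 0 0 0 0 0;0 -34 0 0 0 0 0;0 -34 0 0 0 0 0;0 -34 0 0 0 0 0"

```text
time_s: 15.52
tcp_pos: [477.4, 90.0, 223.8]
orientation: [0.705, -0.046, 0.706, 0.046]
contact_force: [0.5, 0.2, -0.8]
width: -0.1
```

```bash
python3 look.py 5
```

```text
15.5167 [477.36997753  90.00706278 223.81612023] [ 0.45777468  0.15488216 -0.83945509]
```

View pics/l5a.png

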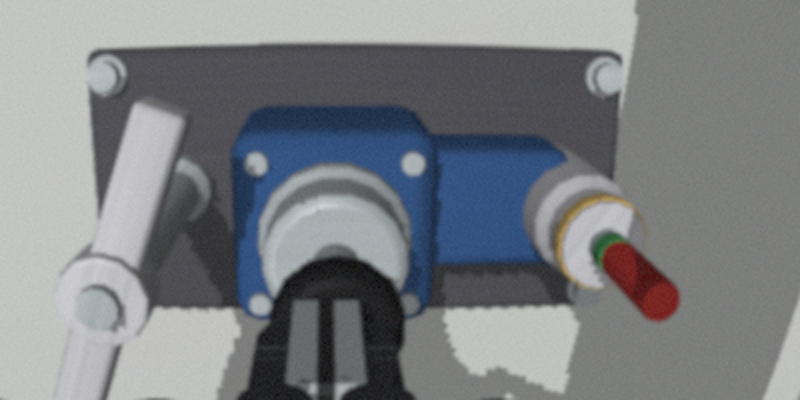

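play_rows --series "0 -35 0 0 0 0 0;0 -75 0 0 0 0 0;0 -100 0 -20 0 0 0;0 -110 0 -60 0 0 0;0 -110 0 -80 0 0 0;0 -110 0 -80 0 0 0;0 -110 0 -80 0 0 0"

```text
time_s: 16.2
tcp_pos: [398.2, 79.7, 335.5]
orientation: [0.707, -0.046, 0.705, 0.046]
contact_force: [1.2, 0.6, -0.2]
width: -0.2
```

```bash
python3 - <<'E'
from h import *
s=manip.read_state();print(s["time_s"],s["tcp_pos"],s["contact_force"])
f=viewer.grab_frame("wrist");cv2.imwrite("pics/w9.png",f["color"])
c=f["color"].astype(int);b,g,r=c[...,0],c[...,1],c[...,2];m=((r>110)&(g<60)&(b<70));n,l,st,ce=cv2.connectedComponentsWithStats(m.astype(np.uint8))
for i in range(1,n):
    if st[i,4]>40: print(st[i],ce[i])
g=viewer.grab_frame("side");cv2.imwrite("pics/s9.png",cv2.resize(g["color"][180:310,240:400],None,fx=5,fy=5,interpolation=cv2.INTER_CUBIC)[:600])
cv2.imwrite("pics/w9z.png",cv2.resize(f["color"][200:340,230:510],None,fx=2.8,fy=2.8,interpolation=cv2.INTER_CUBIC))
np.savez("w9.npz",**f)
E
```

```text
16.2 [398.22671529  79.6962887  335.51285201] [ 1.21217762  0.57254697 -0.22377739]
[172 243   8   6  41] [175.85365854 245.31707317]
[412 291  17  24 226] [419.43362832 303.32300885]
```

View pics/w9.png

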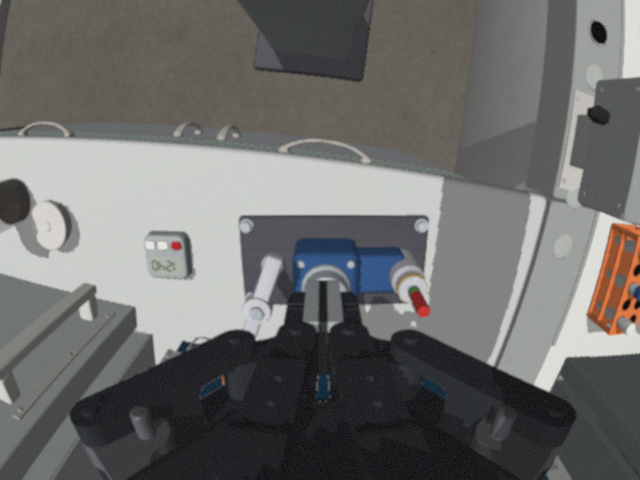

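View pics/s9.png

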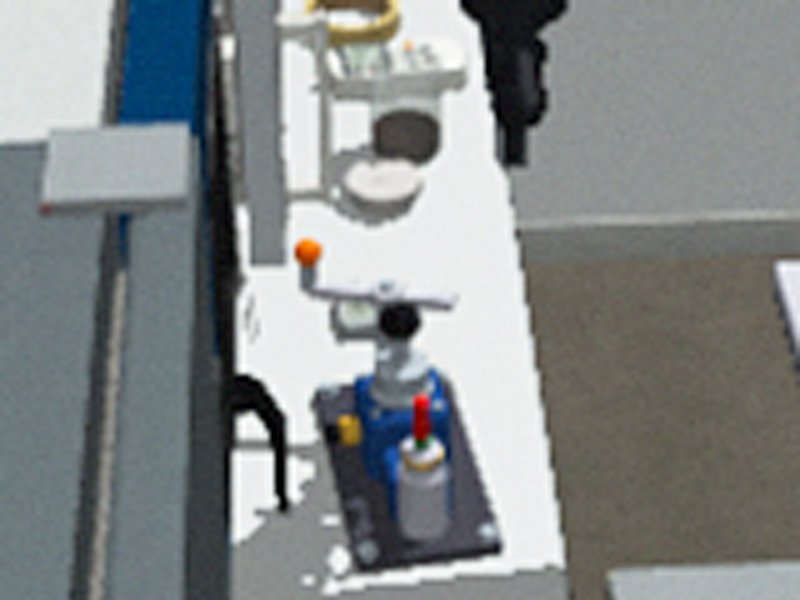

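View pics/w9z.png

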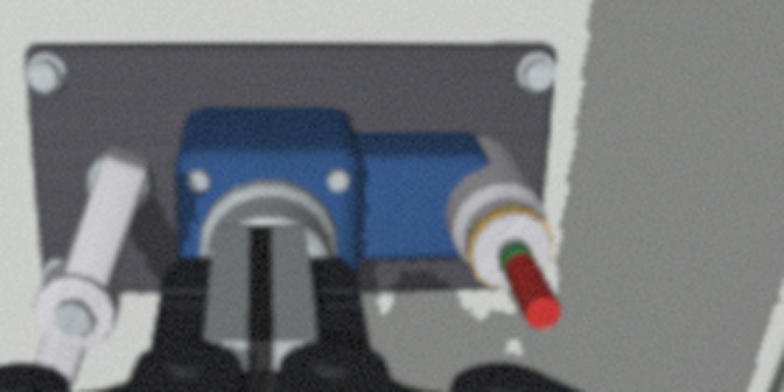

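```bash
python3 - <<'E'
from h import *
f=dict(np.load("w9.npz"))
print("axis at mouth",fe(f,(413.2,287.5),85))
for h in(120,125,127,130,133): print(h,fe(f,(424.8,311.3),h))
for h in(88,91,93): print(h,fe(f,(415.5,293),h))
g=viewer.grab_frame("side")
for h in (125,130): print("side",h,plane(g,(240+422/5,180+399/5),h))
print(plane(g,(240+308/5,180+252/5),151), plane(g,(240+400/5,180+316/5),145),plane(g,(240+400/5,180+316/5),125),g["z_map"][243,320],w(g,(320,243)))
a=cv2.imread("pics/s9.png")
cv2.imwrite("pics/s9p.png",cv2.resize(g["color"][250:285,305:345],None,fx=15,fy=15,interpolation=cv2.INTER_NEAREST))
E
```

```text
axis at mouth [466.3 176.7  85. ]
120 [473.1 181.3 120. ]
125 [470.5 179.4 125. ]
127 [469.5 178.6 127. ]
130 [467.9 177.4 130. ]
133 [466.4 176.2 133. ]
88 [470.5 179.4  88. ]
91 [469.2 178.3  91. ]
93 [468.2 177.7  93. ]
side 125 [465.60380059 176.21552111 125.        ]
side 130 [465.91616731 182.56159699 130.        ]
[543.09847085  24.69586599 151.        ] [477.46872413 102.62943466 145.        ] [476.41788645  75.39326479 125.        ] 1814.8561 [477.18238228  95.52069267 140.69064721]
```

View pics/s9p.png

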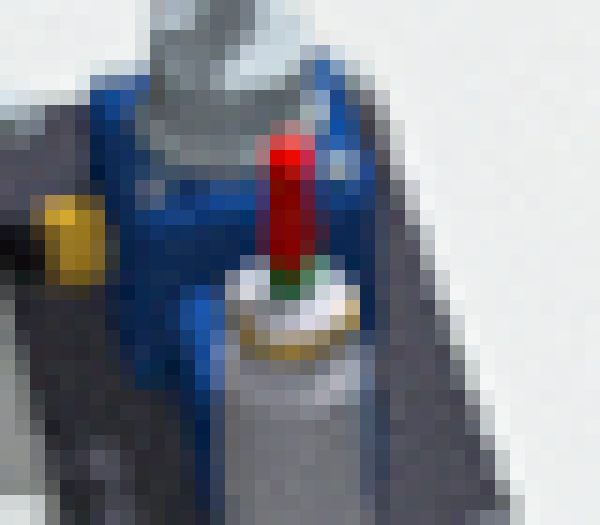

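```bash
python3 -c "
from bench import job,manip
print(manip.read_state()['time_s'],job.hand_in())"
```

```text
the job is handed in; nothing more can be done
16.35 None
```

The pump is charged and the job is handed in at about 16.4 s of the 56 s limit; no verdict is reported.

I pushed the lock aside with shut, tilted fingertips. I then pressed the plunger to its stop and let it right up five times, about 27 N at the bottom each time. Afterwards I drew the arm up and back, clear of everything.

**Last checks:**
- **Pin:** its top measures about 130–132 mm above the bench in the wrist view, so it is about 42 mm out. The side view gave nearer 125 mm, which would still be out by about 37 mm. The green band shows at its foot, and the fifth stroke moved the pin no further.
- **Plunger:** it is up. The side view put the head's surface at about 141 mm, a few mm below the nominal 145 mm. The robot felt no force from it with the fingertips raised.
- **Lock:** it stands at about 1.2–1.3 rad. The two knob readings differ by a few millimetres, but both are well over 0.9.
- **Surroundings:** nothing ever touched the pin, and the bystanders in view look where they stood. I did not measure their positions again at the end.

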